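Lay the tea tray

TASK

Lay the tea tray: put the tealight in the seat in the middle of the warmer, then stand the teapot centred on the warmer over it, and put the lid on the teapot. Set the glass cup in the middle of the saucer, and stand the jar with the red lid on the tray straight behind the saucer, between it and the tray's far edge. Keep the teapot, cup and jar upright all the while, and let go of everything.

Things in the scene. Friction and masses are not known exactly. Their poses are not given: they have to be found in the camera images.
- tray: Wooden serving tray, fixed, 250 x 370 mm, board top 6 mm above the worktop, rim 8 mm thick, 16 mm high; a dark steel grip bar along each short end, up to 36 mm high. Origin: centre of its underside. Its x axis points to its far long edge (away from the robot, up to 0.1 rad off), y along its length, to the left. Wall cabinets hang over the back: 0.5 m above the worktop, beyond x = 0.58.
- warmer: Steel teapot warmer, fixed on the left or right half of the tray, 120 mm across. Heights above its underside: tealight seat in the middle, floor 5 mm, collar top 9 mm (50 mm inside); carrying ring (100 mm inside, 120 outside) on four posts, top 45 mm; open from above through the ring. Origin: centre of its underside, 6 mm above the worktop.
- saucer: White saucer, fixed on the other half of the tray, 110 mm across, 14 mm high; flat middle 64 mm across with its top 5 mm above the underside. Origin: centre of its underside, 6 mm above the worktop. Its x axis is the tray's: straight behind it means +x. Between saucer and far rim there is room for the jar's axis 88 to 135 mm behind the saucer's centre.
- tealight_center (a point): Tealight, loose: metal cup with white wax and black wick, 38 mm across, 15 mm high, stands on the worktop. This point is its centre, half-way up; z up.
- teapot_neck (a point): White teapot, lid off, loose, 0.4 kg, 96 high, 118 mm across. This point: middle of its neck, on its axis, 85 mm above the underside. Neck to grasp: 60 mm wide (52 inside), 76 to 96 mm up. Spout at its +x (to 103 mm), handle at -x (98 mm), both below 84 mm. Its foot, 93 mm (84 at the bottom) x 6 mm, goes inside the warmer's ring; seated, its underside is 39 mm above the warmer's. Any heading will do.
- lid_center (a point): Teapot's lid, loose: white disc 64 mm across with a brown wooden knob, 39.5 mm high in all. It stands on its plug (44 mm across, 40 at the end, 7 mm long). This point: on its axis, 20 mm above the plug's end. Knob to grasp: 25 mm across, 24 to 36 mm above the plug's end. Seated, the plug is in the neck, the disc on its rim, and this point 24 mm above the teapot's.
- cup_center (a point): Thick teal glass cup without handle, loose, 67 mm across at the rim, 52 mm at the base, 66 mm high, standing mouth up. This point is its centre, half-way up; z up.
- jar_center (a point): Round jar with a red screw lid and light brown content, loose, 66 mm across, 104 mm high, upright. This point is its centre, half-way up (52 mm); z up.
Not all that is in view belongs to the job. Of the things that look like the part that bears tealight_center, the smaller one is meant.

How it is judged:
At the end, for the whole second after the job is handed in: Tealight flat in the seat (within 12 mm of centre); teapot seated on the ring (10 mm); lid seated level on its neck (8 mm); cup in the saucer (12 mm); jar on the tray 80 to 142 mm behind the saucer's centre, 25 mm sideways; all upright, released, at rest (horizontal distance between tealight_center and warmer below 0.012 m and z of tealight_center in the frame of warmer between 0.008 and 0.017 m and angle between tealight_center's own z axis and vertical below 0.1 rad and horizontal distance between teapot_neck and warmer below 0.01 m and z of teapot_neck in the frame of warmer between 0.12 and 0.128 m and angle between teapot_neck's own z axis and vertical below 0.06 rad and horizontal distance between lid_center and teapot_neck below 0.008 m and z of lid_center in the frame of teapot_neck between 0.02 and 0.028 m and angle between each of lid_center, cup_center, jar_center's own z axis and vertical below 0.08 rad and horizontal distance between cup_center and saucer below 0.012 m and z of cup_center in the frame of saucer between 0.034 and 0.043 m and x of jar_center in the frame of saucer between 0.08 and 0.142 m and y of jar_center in the frame of saucer between -0.025 and 0.025 m and z of jar_center in the frame of saucer between 0.047 and 0.056 m and linear speed of each of tealight, teapot, lid, cup, jar below 0.02 m/s); the robot touches nothing.
It fails at once if the teapot, the cup or the jar is tipped by more than about 35 degrees (angle between any of teapot_neck, cup_center, jar_center's own z axis and vertical above 0.6 rad).
It also fails if it takes over 144 s, if anything falls off the work surface, if the arm or the gripper's body presses on something with over 40 N, if the wrist force passes 120 N, or if a joint passes its speed limit or range.

ROBOT

A 7-joint arm with a two-finger parallel gripper is mounted at the origin on a cart in front of the work surface, level with it; the furniture and walls round the work are solid. World frame = base frame: x ahead of the robot, y to its left, z up, the work surface at z = 0. Lengths are in m, angles in rad, forces in N, time in s.
With the tool pointing down it reaches from about 0.425 to 0.925 m from the base axis. Payload 6.8 kg.
Tool frame: the origin (TCP) lies at the centre of the arm's flange, where the gripper is bolted on; the fingertips stand 182 mm ahead of it and the grasp point (between the pads) lies 163 mm ahead of it; z points along the fingers, y is the line along which they close (so a half turn about z gives the same grasp; the last joint's range is limited). The gripper opens to 88 mm and grips with 3 to 60 N. Pads are 20 mm wide; open, the fingers measure 115 mm over their backs; the gripper's body (75 mm by 178 mm) begins 61 mm behind the grasp point.
Start: joints at [-1.413, 0.477, 0.022, 1.555, -0.011, 1.109, -0.083], TCP at [0.177, 0.651, 0.405] pointing down, gripper open.
Joint ranges: [-2.96, 2.96], [-0.34, 2.1], [-1.41, 1.46], [0.24, 2.44], [-1.37, 4.51], [0.17, 1.92], [-2.96, 2.96]. Speed limits (rad/s): [2.39, 2.39, 3.14, 3.14, 3.14, 3.14, 3.14].

INTERFACE

Orientations are given as a rotation vector (axis times angle).
In Python, from cell import arm gives the robot as it stands.
- The arm moves only by the tool move_arm, never from a script. Its argument "plan" is a list of rows, each a list of 3 entries, a list of its own where there are three numbers: the shift along the tool's x, y, z in cm, then the turn, a rotation vector about the tool's x, y, z in degrees, then the opening, from -1 (shut) to 1 (fully open). In form: [[[dx, dy, dz], [wx, wy, wz], hand], ...]. A call has 1 to 20 rows; each row shifts and turns the commanded pose from where the row before left it, along the tool's axes as they then stand; what a row does not reach is not made up. A row lasts 1/8 s, in which the tool goes at most 62.5 mm and 10.7 degrees, less where a joint would pass 70% of its speed; a pose out of reach is approached as far as the arm can. A call with a gripper value outside its range is refused whole. The fingers move at their own pace and stop on an object; "force" is the grip in N (left out, the last holds). Time passes only in rows, so rows that do not move let the fingers close. It gives the time, the measured TCP pose, the force, the opening and the grip force at its end, in the units of the state.
- arm.read_state(): the state, without advancing time (a new reading comes with each control period).
- arm.camera(name): name is "side" or "top"; returns (picture, depth): 384x512x3 uint8, red, green, blue; 384x512 float32, m along the optical axis (not along the pixel's ray), 0 where there is no reading.
- arm.camera_params(name): a dict with "vfov" (degrees; the focal length in pixels is half the picture's height over the tangent of half this angle, whatever the lens; pixels are square), "cx", "cy" (the principal point, pixels), "cam_to_world" (4x4, takes a point from camera to world coordinates). Camera axes: x right, y down, z forward; pixel columns grow to the right and rows downward; lengths in m; the calibration is good to about 2 mm. A picture is of the moment at which its call begins. camera_params takes no time and is no camera call.
- arm.sign_off(): hands the job in; it is judged then, once.
The state is a dict: "clock": time; "joint_pos": joint angles; "dq": joint speeds; "joint_efforts": joint torques, N m; "eef_pos": TCP position; "ee_rot": TCP orientation; "ft_force": force on the tool from outside, world axes, zero at the start; "wrist_torque": the same for the moment, N m; "width": finger opening in m; "gripper_force": force on a finger pad.
Only numpy, scipy, OpenCV 4.12 (cv2) and the standard library are available. Lean on these libraries where they do the work, as an engineer would, in place of code of your own. Each camera call takes 0.05 s, during which the arm holds its last target. There are 200 camera calls.

## Working session

There is one attempt and no reset: what is moved stays moved. The work goes in short steps, Python scripts to look and compute and a tool call to move; the robot and the scene stay as the last step left them, time stands still between calls to the robot, and variables do not carry over. Pictures are saved under pics/ and viewed, at most 14 in all, crops included, and the job is handed in when it is done.

Besides the shell and the picture viewer there is one more tool, called after "Emit:" as a command line: name --argument value ..., lists and objects as JSON in quotes. move_arm: Moves the arm, as the interface text tells. Its arguments: {"type":"object","properties":{"plan":{"type":"array","items":{"type":"array"}},"force":{"type":"number"}},"required":["plan"]}

```bash
ls; mkdir -p pics; cat > h.py <<'E'
import numpy as np,cv2
from cell import arm
def load(n):
    d=np.load(f'/tmp/{n}.npz');return d['p'],d['d'],P(n)
def P(n):
    c=arm.camera_params(n);return 192/np.tan(np.radians(c['vfov'])/2),c['cx'],c['cy'],np.array(c['cam_to_world'])
def snap(n,f):
    p,d=arm.camera(n);np.savez(f'/tmp/{n}.npz',p=p,d=d);cv2.imwrite(f'pics/{f}.png',p[:,:,::-1]);return p,d
def ray(n,u,v):
    f,cx,cy,T=P(n);r=T[:3,:3]@np.array([(u-cx)/f,(v-cy)/f,1]);return T[:3,3],r
def onz(n,u,v,z):
    o,r=ray(n,u,v);return o+r*(z-o[2])/r[2]
def cloud(n,d):
    f,cx,cy,T=P(n);v,u=np.mgrid[:384,:512]
    c=np.stack([(u-cx)/f*d,(v-cy)/f*d,d],-1);return c@T[:3,:3].T+T[:3,3]
E
python3 - <<'E'
from h import *
for n in('side','top'):
    snap(n,n+'0');c=arm.camera_params(n);print(n,c)
s=arm.read_state();print(s)
E
```

```text
pics
side {'vfov': 42.457666024312765, 'cx': 257.99375833630836, 'cy': 199.54702570485983, 'cam_to_world': array([[-0.9983763 ,  0.04466779, -0.03534904,  0.5369988 ],
       [ 0.05225201,  0.47103205, -0.88056717,  1.24698161],
       [-0.02268246, -0.88098445, -0.47260122,  0.80406369],
       [ 0.        ,  0.        ,  0.        ,  1.        ]])}
top {'vfov': 42.25846331241584, 'cx': 257.4033009887066, 'cy': 193.55495394806277, 'cam_to_world': array([[-0.00565181, -0.99791308,  0.06432372,  0.34489129],
       [-0.99998249,  0.00552712, -0.00211635, -0.12420452],
       [ 0.00175641, -0.06433455, -0.99792684,  1.65658515],
       [ 0.        ,  0.        ,  0.        ,  1.        ]])}
{'clock': 0.1, 'joint_pos': array([-1.41307421,  0.47770981,  0.02234845,  1.55632327, -0.01146173,
        1.10931223, -0.08311014]), 'dq': array([-0.0006505 , -0.00235451,  0.00145395, -0.00274072,  0.00128383,
       -0.00027173, -0.00132565]), 'joint_efforts': array([ 3.28916052e-03, -5.84085202e+01,  1.53947778e+00, -2.73310107e+01,
       -5.42009692e-02,  1.31616599e-02,  7.48510843e-05]), 'eef_pos': array([0.17725884, 0.65105925, 0.40379633]), 'ee_rot': array([-4.16281439e-01, -3.11382762e+00,  2.54983452e-03]), 'ft_force': array([ 0.16281606, -0.05127405,  0.02380685]), 'wrist_torque': array([ 0.02521203, -0.02128804,  0.04236338]), 'gripper_force': 0.0, 'width': 0.08797516265345859}
```

View pics/top0.png

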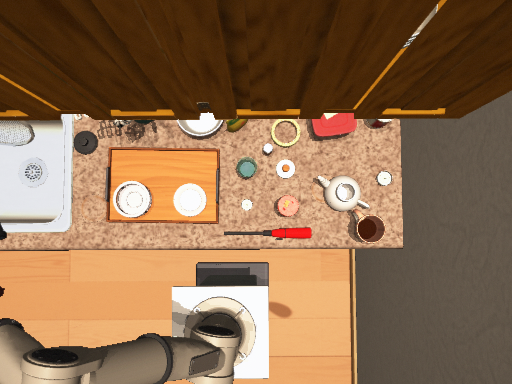

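View pics/side0.png

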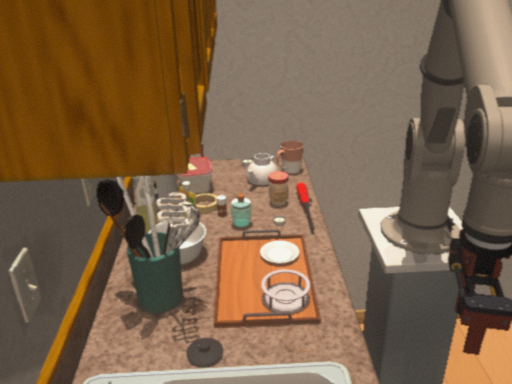

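The top view shows the tray (107–218, 148–222), with the warmer at about (132,199) and the saucer at (190,200). The cup is at (247,168), the lid at (285,169), the red jar at (288,205) and the teapot at (342,193). There are two tealight-like discs, at (247,204) and (384,178). In the side view, the warmer ring is at (286,290) and the saucer at (280,252).

```bash
python3 - <<'E'
from h import *
p,d,_=load('top');cv2.imwrite('pics/topc.png',cv2.resize(p[110:252,95:405,::-1],None,fx=2.55,fy=2.55,interpolation=cv2.INTER_CUBIC))
p,d,_=load('side');cv2.imwrite('pics/sidec.png',cv2.resize(p[135:335,175:335,::-1],None,fx=3,fy=3,interpolation=cv2.INTER_CUBIC))
C=cloud('top',load('top')[1])
for n,(u,v) in dict(tl=(247,204),tl2=(384,178),cup=(247,168),lid=(285,169),jar=(288,205),pot=(342,193),saucer=(190,200),warm=(132,199),small=(268,149),screw=(292,233),mug=(370,229)).items():
    print(n,C[v,u].round(3), 'maxz',C[v-14:v+15,u-14:u+15,2].max().round(3))
E
```

```text
tl [ 0.416 -0.093  0.012] maxz 1.657
tl2 [ 0.5   -0.549  0.011] maxz 1.657
cup [ 0.537 -0.093  0.007] maxz 1.657
lid [ 0.529 -0.218  0.044] maxz 1.657
jar [ 0.408 -0.223  0.106] maxz 1.657
pot [ 0.452 -0.41   0.002] maxz 1.657
saucer [0.43  0.095 0.018] maxz 1.657
warm [0.435 0.289 0.008] maxz 1.657
small [ 0.592 -0.163  0.062] maxz 1.657
screw [ 0.32  -0.24   0.033] maxz 1.657
mug [ 0.332 -0.495  0.029] maxz 1.657
```

View pics/topc.png

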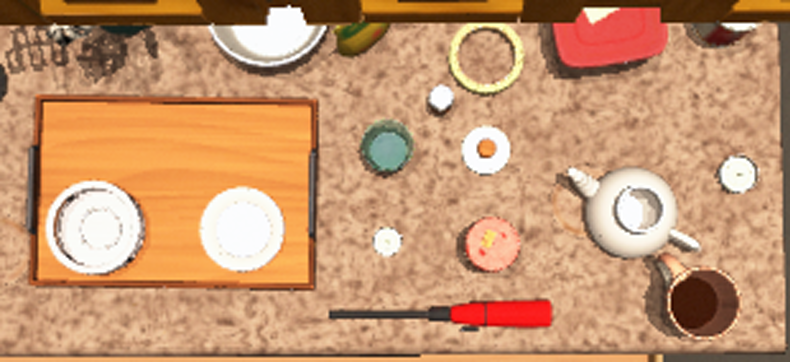

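View pics/sidec.png

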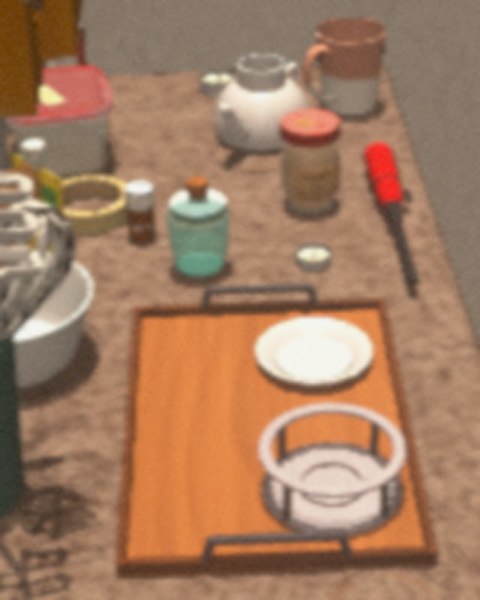

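The smaller tealight is at (247,204) in the full top view. The discs and circles are cleanly visible: the warmer ring crop is centred near (97,228), the saucer near (241,228), and the teapot neck near (638,210) with its spout up-left. Next I'll measure them precisely.

```bash
cat > meas.py <<'E'
from h import *
def blob(n,mask,seed=None,hull=True):
    mask=mask.astype(np.uint8)
    k,l,s,c=cv2.connectedComponentsWithStats(mask)
    i=1+np.argmax(s[1:,4]) ; m=(l==i).astype(np.uint8)
    cs,_=cv2.findContours(m,cv2.RETR_EXTERNAL,cv2.CHAIN_APPROX_NONE)
    h=max(cs,key=len); h=cv2.convexHull(h) if hull else h
    return h[:,0].astype(float),s[i]
def circ(n,pts,z):
    q=np.array([onz(n,u,v,z)[:2] for u,v in pts])
    A=np.c_[2*q,np.ones(len(q))];s=np.linalg.lstsq(A,(q**2).sum(1),rcond=None)[0]
    r=np.sqrt(s[2]+s[:2]@s[:2]);return s[:2].round(4),(2*r*1000).round(1)
def win(n,p,x0,x1,y0,y1):
    m=np.zeros(p.shape[:2],bool);m[y0:y1,x0:x1]=1;return m
E
python3 - <<'E'
from meas import *
p,d,_=load('top');hsv=cv2.cvtColor(p,cv2.COLOR_RGB2HSV);H,S,V=[hsv[...,i].astype(int) for i in range(3)]
white=(S<70)&(V>150)
def go(name,m,w,z):
    pts,s=blob('top',m&win('top',p,*w)); print(name,circ('top',pts,z),s, pts.mean(0).round(1))
go('tealight',white,(236,258,194,214),.0150)
go('tealight2',white,(374,396,168,190),.0150)
go('warmring',(S<90)&(V>120),(108,156,178,222),.051)
go('saucer',white,(165,215,178,222),.020)
go('lid',white,(270,300,155,183),.0105)
go('lidknob',(S>120)&(H<20)&(V>120),(278,293,162,176),.038)
go('jar',(S>80)&((H<12)|(H>170))&(V>170),(270,305,190,222),.104)
go('cup',(H>70)&(H<110)&(S>50),(230,262,152,184),.066)
go('pot',(S<75)&(V>120),(325,358,172,216),.04)
# tray corners
m=(H<22)&(S>130)&(V>60)&win('top',p,95,235,138,232)
pts,s=blob('top',m);r=cv2.minAreaRect(pts.astype(np.float32));b=cv2.boxPoints(r)
q=np.array([onz('top',u,v,.016) for u,v in b]);print(q.round(4), q.mean(0), [np.linalg.norm(q[i]-q[i-1]).round(3) for i in range(4)])
# pot neck by depth
C=cloud('top',d)
print('pot z rows'); 
for v in range(176,210,2): print(v,(C[v,322:364:2,2]*1000).round().astype(int))
s=arm.read_state();from scipy.spatial.transform import Rotation as R
print(R.from_rotvec(s['ee_rot']).as_matrix().round(4))
E
```

```text
tealight (array([ 0.4154, -0.0914]), np.float64(38.3)) [241 199  12  12 108] [245.8 205. ]
tealight2 (array([ 0.5018, -0.5494]), np.float64(49.0)) [377 170  14  16 162] [383.7 177.4]
warmring (array([0.4337, 0.2789]), np.float64(122.1)) [ 113  181   39   37 1089] [130.8 199.9]
saucer (array([0.4323, 0.0963]), np.float64(108.3)) [173 183  34  34 857] [190.2 199.9]
lid (array([ 0.5349, -0.2205]), np.float64(63.2)) [276 159  19  19 245] [284.9 167.8]
lidknob (array([ 0.5333, -0.2193]), np.float64(21.1)) [282 165   7   7  37] [285. 168.]
jar (array([ 0.4079, -0.2227]), np.float64(66.2)) [278 195  21  22 292] [287.9 206.3]
cup (array([ 0.5269, -0.0937]), np.float64(47.0)) [240 162  14  15 135] [246.7 168. ]
pot (array([ 0.4523, -0.4024]), np.float64(118.1)) [325 176  33  35 968] [340.9 195.4]
[[ 0.3605  0.3722  0.016 ]
 [ 0.6106  0.372   0.016 ]
 [ 0.603  -0.0018  0.016 ]
 [ 0.3529  0.0021  0.016 ]] [0.48177001 0.18610817 0.016     ] [np.float64(0.37), np.float64(0.25), np.float64(0.374), np.float64(0.25)]
pot z rows
176 [-1  1  2  5  0 -3  2 -1 39 41 53 52 43 36  0  2  8 -8  0 -8  3]
178
[... 595 characters left out ...]
 [-1 -2 37 51 65 68 69 79 94 15 12  8  8  9  6  5 98 68 56 47  3]
196 [-4  2 41 54 60 60 73 70 92 13 12 10 16 14 11 17 88 66 51 34  3]
198 [-2  0 35 48 51 59 69 70 77 93  9 15 10 10  8 98 69 66 54  0  4]
200 [ 0 -9 23 39 48 57 65 64 66 66 90 96 95 98 91 65 63 57 54 61 -2]
202 [-2  3 -3 40 54 51 53 68 61 71 67 72 72 68 62 64 59 54 60 63 65]
204 [ 3  2 -4 -7 38 45 56 55 60 60 68 59 70 63 69 61 54 43  0 27 65]
206 [ 6  0 -3 -1 16 38 42 51 56 59 59 62 64 62 54 53 30 -1  2  3  2]
208 [   0   -2    2   -2   -5   -1   34   40   43   53   50   50   43   54
   42 1657  -12    2    0   -4    2]
[[-9.649e-01  2.627e-01 -3.000e-04]
 [ 2.627e-01  9.649e-01 -1.600e-03]
 [-2.000e-04 -1.600e-03 -1.000e+00]]
```

```bash
python3 - <<'E'
from meas import *
p,d,_=load('top');C=cloud('top',d);Z=C[...,2]
def c2(name,m,w,z,hull=True):
    pts,s=blob('top',m&win('top',p,*w),hull=hull);print(name,circ('top',pts,z),s[:4])
c2('neckhole',(Z<30e-3),(333,356,183,202),.096)
c2('necktop',(Z>80e-3)&(Z<.12),(330,362,178,206),.096)
c2('cupZ',(Z>.05)&(Z<.09),(232,262,152,184),.066)
c2('jarZ',(Z>.09)&(Z<.12),(270,306,188,222),.104)
for v in range(158,180,2): print(v,(Z[v,234:262:2]*1000).round().astype(int))
m=(Z>.025)&(Z<.09)&win('top',p,312,374,170,215)
xy=C[m][:,:2]; c=np.array([.4523,-.4024]);rr=np.linalg.norm(xy-c,axis=1);f=xy[rr>.07]-c;print(np.c_[np.degrees(np.arctan2(f[:,1],f[:,0])),rr[rr>.07]*1000].round()[::4].tolist())
# side
p,d,_=load('side');hsv=cv2.cvtColor(p,cv2.COLOR_RGB2HSV);H,S,V=[hsv[...,i].astype(int) for i in range(3)]
def c3(name,m,w,z):
    pts,s=blob('side',m&win('side',p,*w));print(name,circ('side',pts,z),s)
c3('jar lid s',((H<10)|(H>170))&(S>90)&(V>130),(264,292,168,185),.098)
m=(H>70)&(H<100)&(S>60)
pts,s=blob('side',m&win('side',p,225,256,190,235));print(s)
for k,(u,z) in dict(l=(pts[:,0].min(),.055),r=(pts[:,0].max(),.055)).items():
    v=pts[:,1].min();print(k,u,v,onz('side',u,v,.066))
c3('tl side',(S<70)&(V>150),(272,286,213,227),.015)
C=cloud('side',d)
m=(S<90)&(V>100)&(C[...,2]>.08)&(C[...,2]<.11)&win('side',p,245,280,145,175)
print('neck side pts',m.sum(),np.percentile(C[m],[5,95],axis=0).round(3))
E
```

```text
neckhole (array([ 0.4504, -0.4052]), np.float64(48.1)) [338 184  16  16]
necktop (array([ 0.4506, -0.4056]), np.float64(60.2)) [336 182  20  19]
cupZ (array([ 0.5367, -0.093 ]), np.float64(62.7)) [237 157  20  11]
jarZ (array([ 0.4075, -0.2219]), np.float64(66.3)) [277 195  22  22]
158 [-1  0  2  3 61 45 51 40 46 64 -1  0  3  3]
160 [ 3 -2 -2 47 35 25 17 23 23 25 64  2 -5  1]
162 [-3 -1 60 29 18  5  8  4 -2 18 44  1 -2 -4]
164 [ 2 -2 44 19  0  3  7  8  4 11 24 55  0 -2]
166 [-3  1 35 12  4  7  7  8  6 10 10 49 -4 -3]
168 [  -6   -5   26   -1    3    3    6    5   11   11   11   41    2 1657]
170 [ 2 -3 32  6  7  8  6 16  2  0  8 70 -1 -3]
172 [ 3 -5 58 12  4  5 -2  1 15 10 19 -3 -3 -2]
174 [-8 -2 -4 63  5 12  1 10  1 13 -2 -4  0 -3]
176 [ 0 -2 -4 -3  1 68 18 17 72 -3  3  1  2 -3]
178 [ 0 -3 -2 -4 -3 -1 -2  7  0  1  3  4  1  6]
[[56.0, 94.0], [55.0, 87.0], [58.0, 85.0], [62.0, 90.0], [56.0, 78.0], [63.0, 85.0], [56.0, 73.0], [61.0, 77.0], [64.0, 78.0], [65.0, 73.0], [-117.0, 73.0], [-118.0, 78.0], [-124.0, 73.0], [-119.0, 84.0], [-120.0, 83.0], [-120.0, 88.0], [-121.0, 90.0], [-122.0, 92.0], [-122.0, 100.0], [-152.0, 71.0], [-154.0, 73.0], [-152.0, 78.0], [-154.0, 80.0]]
jar lid s (array([ 0.4062, -0.2317]), np.float64(75.8)) [268 170  21  11 159]
[235 219  14   7  86]
l 235.0 219.0 [ 0.55574026 -0.01339399  0.066     ]
r 248.0 219.0 [ 0.51747808 -0.00990901  0.066     ]
tl side (array([ 0.4196, -0.0879]), np.float64(36.5)) [273 216  12   7  58]
neck side pts 153 [[ 0.429 -0.433  0.081]
 [ 0.482 -0.371  0.1  ]]
```

Emit:
move_arm --plan '[[[0, 0, 0], [0, 0, -7.6], 1], [[0, 0, 0], [0, 0, -7.6], 1], [[-3.04, -2.89, 0.5], [0, 0, 0], 1], [[-3.04, -2.89, 0.5], [0, 0, 0], 1], [[-3.04, -2.89, 0.5], [0, 0, 0], 1], [[-3.04, -2.89, 0.5], [0, 0, 0], 1], [[-3.04, -2.89, 0.5], [0, 0, 0], 1], [[-3.04, -2.89, 0.5], [0, 0, 0], 1], [[-3.04, -2.89, 0.5], [0, 0, 0], 1], [[-3.04, -2.89, 0.5], [0, 0, 0], 1], [[-0.3, -4.7, 0], [0, 0, 0], 0.2], [[-0.3, -4.7, 0], [0, 0, 0], 0.2], [[-0.3, -4.7, 0], [0, 0, 0], 0.2], [[-0.3, -4.7, 0], [0, 0, 0], 0.2], [[-0.3, -4.7, 0], [0, 0, 0], 0.2], [[-0.3, -4.7, 0], [0, 0, 0], 0.2], [[-0.3, -4.7, 0], [0, 0, 0], 0.2], [[-0.3, -4.7, 0], [0, 0, 0], 0.2], [[-0.3, -4.7, 0], [0, 0, 0], 0.2], [[0, 0, 0], [0, 0, 0], 0.2]]' --force 15

```text
clock: 2.6
eef_pos: [0.4468, -0.0064, 0.3646]
ee_rot: [-0.011, -3.141, 0.001]
ft_force: [0.9, 1.2, -0.7]
width: 0.0529
gripper_force: 0.0
```

```bash
cat > go.py <<'E'
import sys
from h import *
from scipy.spatial.transform import Rotation as R
def go(xyz,yaw):
    s=arm.read_state();M=R.from_rotvec(s['ee_rot']).as_matrix()
    a=np.radians(yaw);y=np.array([np.cos(a),np.sin(a),0]);z=np.array([0,0,-1.]);T=np.c_[np.cross(y,z),y,z]
    print('pos',s['eef_pos'].round(4),'t',round(s['clock'],2),'q',s['joint_pos'].round(2),'w',round(s['width'],4),'F',s['ft_force'].round(1),'g',round(s['gripper_force'],1))
    print('turn tool deg',np.degrees(R.from_matrix(M.T@T).as_rotvec()).round(2),'then shift cm',(T.T@(np.array(xyz)-s['eef_pos'])*100).round(2))
if __name__=='__main__': go([float(v) for v in sys.argv[1:4]],float(sys.argv[4]))
E
python3 go.py .4154 -.0910 .1895 90
python3 - <<'E'
from meas import *
d=load('top')[1];Z=cloud('top',d)[...,2]
pts,s=blob('top',(Z>.015)&(Z<.1)&win('top',d,236,260,155,180));print('cup',circ('top',pts,.062),s)
E
```

```text
pos [ 0.4468 -0.0064  0.3646] t 2.6 q [-0.37  0.15  0.27  2.14 -0.05  0.87  1.49] w 0.0529 F [ 0.9  1.2 -0.7] g 0.0
turn tool deg [-0.05 -0.02 -0.4 ] then shift cm [ 3.14 -8.46 17.51]
cup (array([ 0.535, -0.093]), np.float64(65.9)) [237 157  20  21 141]
```

Emit:
move_arm --plan '[[[0.63, -1.69, 2.3], [0, 0, -0.4], 0.3], [[0.63, -1.69, 2.3], [0, 0, 0], 0.3], [[0.63, -1.69, 2.3], [0, 0, 0], 0.3], [[0.63, -1.69, 2.3], [0, 0, 0], 0.3], [[0.63, -1.69, 2.3], [0, 0, 0], 0.3], [[0, 0, 1.5], [0, 0, 0], 0.3], [[0, 0, 1.5], [0, 0, 0], 0.3], [[0, 0, 1.5], [0, 0, 0], 0.3], [[0, 0, 1.0], [0, 0, 0], 0.3], [[0, 0, 0.5], [0, 0, 0], 0.3], [[0, 0, 0], [0, 0, 0], 0.3]]'

```text
clock: 3.98
eef_pos: [0.4161, -0.0875, 0.1895]
ee_rot: [0.01, -3.141, -0.0]
ft_force: [-0.1, 0.3, 0.5]
width: 0.0569
gripper_force: 0.0
```

```bash
python3 go.py .4154 -.0910 .1895 90
```

```text
pos [ 0.4161 -0.0875  0.1895] t 3.98 q [-0.12  0.45  0.21  2.3  -0.23  0.41  1.87] w 0.0569 F [-0.1  0.3  0.5] g 0.0
turn tool deg [ 0.01 -0.02  0.38] then shift cm [ 0.07 -0.35  0.  ]
```

Emit:
move_arm --plan '[[[0, -0.35, 0], [0, 0, 0.4], 0.3], [[0, 0, 0], [0, 0, 0], -0.4], [[0, 0, 0], [0, 0, 0], -0.4], [[0, 0, 0], [0, 0, 0], -0.4], [[0, 0, 0], [0, 0, 0], -0.4], [[0, 0, -2], [0, 0, 0], -0.4], [[0, 0, -4], [0, 0, 0], -0.4], [[0, 0, -5], [0, 0, 0], -0.4], [[-0.2, 4.1, 0], [0, 0, 0], -0.4], [[-0.2, 4.1, 0], [0, 0, 0], -0.4], [[-0.2, 4.1, 0], [0, 0, 0], -0.4], [[-0.2, 4.1, 0], [0, 0, 0], -0.4], [[-0.2, 4.1, 0], [0, 0, 0], -0.4], [[-0.2, 4.1, 0], [0, 0, 0], -0.4], [[-0.2, 4.1, 0], [0, 0, 0], -0.4], [[-0.2, 4.1, 0], [0, 0, 0], -0.4], [[-0.2, 4.1, 0], [0, 0, 0], -0.4], [[0, 0, 0], [0, 0, 0], -0.4]]'

```text
clock: 6.22
eef_pos: [0.4337, 0.2812, 0.2995]
ee_rot: [-0.007, 3.141, 0.002]
ft_force: [-0.2, -1.0, -0.8]
width: 0.0368
gripper_force: 15.0
```

```bash
python3 - <<'E'
from meas import *
from go import go
go([.4337,.2789,.2015],90)
p,d=snap('side','side1')
cv2.imwrite('pics/side1c.png',cv2.resize(p[150:340,200:360,::-1],None,fx=3,fy=3))
E
```

```text
pos [0.4337 0.2812 0.2995] t 6.22 q [-0.82  0.35  0.15  2.04 -0.08  0.76  0.95] w 0.0368 F [-0.2 -1.  -0.8] g 15.0
turn tool deg [0.08 0.01 0.27] then shift cm [-0.   -0.23  9.8 ]
```

View pics/side1c.png

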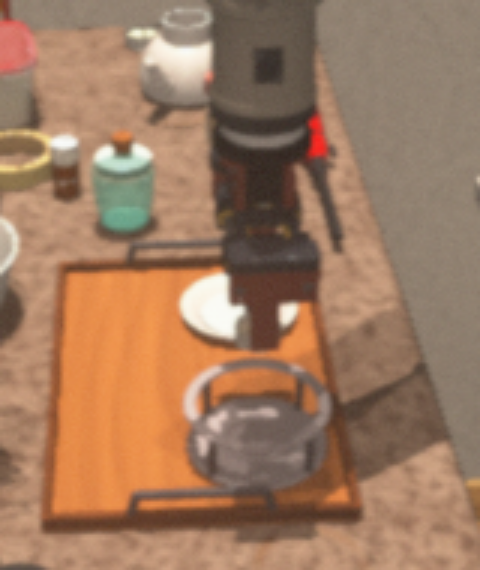

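The view shows the gripper over the warmer side of the tray, with the tealight hidden between its fingers (36.8 mm opening). I'll cross-check the ring and saucer centres in the stored side picture.

```bash
python3 - <<'E'
from meas import *
p=cv2.imread('pics/side0.png')[:,:,::-1].copy();hsv=cv2.cvtColor(p,cv2.COLOR_RGB2HSV);H,S,V=[hsv[...,i].astype(int) for i in range(3)]
m=(S<80)&(V>120)
# ring: top points & side extremes from hull upper half
pts,s=blob('side',m&win('side',p,258,312,262,318));print(s)
q=pts[pts[:,1]<pts[:,1].min()+20];print('ring upper',circ('side',q,.051),len(q))
pts,s=blob('side',m&win('side',p,255,303,236,268));print('saucer',circ('side',pts,.020),s)
E
```

```text
[ 261  270   50   43 1243]
ring upper (array([0.4369, 0.2847]), np.float64(119.2)) 15
saucer (array([0.4349, 0.0987]), np.float64(111.3)) [260 241  39  23 717]
```

Emit:
move_arm --plan '[[[0, 0, 2.5], [0, 0, 0.2], -0.4], [[0, 0, 2.5], [0, 0, 0], -0.4], [[0, 0, 2], [0, 0, 0], -0.4], [[0, 0, 1.5], [0, 0, 0], -0.4], [[0, 0, 1], [0, 0, 0], -0.4], [[0, 0, 0.2], [0, 0, 0], -0.4], [[0, 0, 0], [0, 0, 0], -0.4]]'

```text
clock: 7.15
eef_pos: [0.4345, 0.2778, 0.203]
ee_rot: [0.007, 3.141, 0.0]
ft_force: [0.6, -0.3, 0.6]
width: 0.0369
gripper_force: 15.0
```

```bash
python3 go.py .4345 .281 .2015 90
```

```text
pos [0.4345 0.2778 0.203 ] t 7.15 q [-0.79  0.51  0.12  2.09 -0.11  0.55  0.98] w 0.0369 F [ 0.6 -0.3  0.6] g 15.0
turn tool deg [ 0.02  0.02 -0.24] then shift cm [-0.    0.32  0.15]
```

Emit:
move_arm --plan '[[[0, 0.25, 0], [0, 0, 0], -0.4], [[0, 0, 0.2], [0, 0, 0], -0.4], [[0, 0, 0], [0, 0, 0], -0.4], [[0, 0, 0], [0, 0, 0], 0.14], [[0, 0, 0], [0, 0, 0], 0.14], [[0, 0, 0], [0, 0, 0], 0.14], [[0, 0, -1], [0, 0, 0], 0.14], [[0, 0, -3], [0, 0, 0], 0.14], [[0, 0, -5], [0, 0, 0], 0.14], [[0, 0, -5], [0, 0, 0], 0.14], [[0, -5.5, 0], [0, 0, 0], 1], [[0, -5.5, 0], [0, 0, 0], 1], [[0, -5.5, 0], [0, 0, 0], 1], [[0, -5.5, 0], [0, 0, 0], 1], [[0, -5.5, 0], [0, 0, 0], 1], [[0, -5.5, 0], [0, 0, 0], 1], [[0, 0, 0], [0, 0, 0], 1]]'

```text
clock: 9.28
eef_pos: [0.4323, -0.0535, 0.3414]
ee_rot: [0.019, 3.141, -0.001]
ft_force: [0.6, -0.5, 0.2]
width: 0.0879
gripper_force: 0.0
```

```bash
python3 - <<'E'
from meas import *
from go import go
go([.535,-.093,.163+.055],90); go([.4075,-.2225,.163+.07],90)
p,d=snap('side','side2');q,d=snap('top','top2')
cv2.imwrite('pics/m2.png',np.hstack([cv2.resize(p[250:330,240:330,::-1],(450,400)),cv2.resize(q[175:225,105:145,::-1],(320,400))]))
E
```

```text
pos [ 0.4323 -0.0535  0.3414] t 9.28 q [-0.35  0.16  0.37  2.19 -0.08  0.8   1.63] w 0.0879 F [ 0.6 -0.5  0.2] g 0.0
turn tool deg [-0.03  0.05 -0.68] then shift cm [-10.27  -3.95  12.34]
pos [ 0.4323 -0.0535  0.3414] t 9.28 q [-0.35  0.16  0.37  2.19 -0.08  0.8   1.63] w 0.0879 F [ 0.6 -0.5  0.2] g 0.0
turn tool deg [-0.03  0.05 -0.68] then shift cm [  2.48 -16.9   10.84]
```

View pics/m2.png

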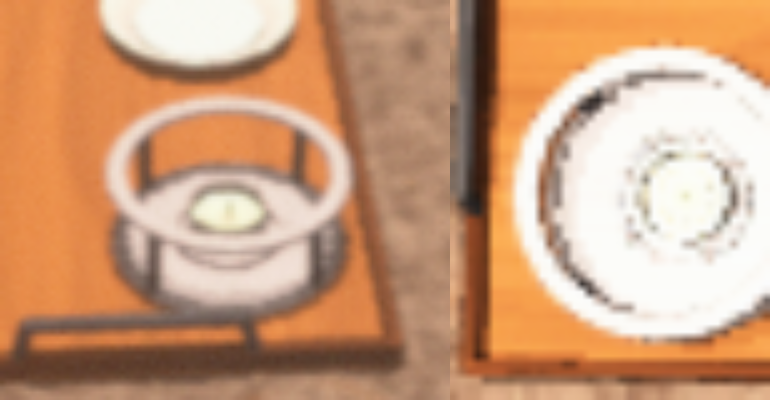

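The tealight sits concentric in its seat: in the right crop its centre is at (685,198) inside the collar. Next is the jar.

Emit:
move_arm --plan '[[[0.49, -3.4, 0.4], [0, 0, -0.6], 1], [[0.49, -3.4, 0.4], [0, 0, 0], 1], [[0.49, -3.4, 0.4], [0, 0, 0], 1], [[0.49, -3.4, 0.4], [0, 0, 0], 1], [[0.49, -3.4, 0.4], [0, 0, 0], 1], [[0, 0, 0], [0, 0, 0], 1], [[0, 0, 0], [0, 0, 0], 1]]'

```text
clock: 10.25
eef_pos: [0.4099, -0.2182, 0.3206]
ee_rot: [0.014, -3.141, -0.001]
ft_force: [-0.2, -0.7, 0.3]
width: 0.0881
gripper_force: 0.0
```

```bash
python3 go.py .4085 -.223 .233 90
```

```text
pos [ 0.4099 -0.2182  0.3206] t 10.25 q [-0.04  0.26  0.46  2.15 -0.17  0.77  2.11] w 0.0881 F [-0.2 -0.7  0.3] g 0.0
turn tool deg [ 0.05 -0.01  0.51] then shift cm [ 0.14 -0.48  8.76]
```

Emit:
move_arm --plan '[[[0.14, -0.45, 1], [0, 0, 0.5], 1], [[0, 0, 2.5], [0, 0, 0], 1], [[0, 0, 2.5], [0, 0, 0], 1], [[0, 0, 2], [0, 0, 0], 1], [[0, 0, 0.76], [0, 0, 0], 1], [[0, 0, 0], [0, 0, 0], 1], [[0, 0, 0], [0, 0, 0], 0.2], [[0, 0, 0], [0, 0, 0], 0.2], [[0, 0, 0], [0, 0, 0], 0.2], [[0, 0, 0], [0, 0, 0], 0.2]]' --force 30

```text
clock: 11.5
eef_pos: [0.4082, -0.2241, 0.2335]
ee_rot: [0.003, 3.141, 0.001]
ft_force: [0.7, 2.5, 5.9]
width: 0.0653
gripper_force: 30.0
```

```bash
python3 go.py .543 .0955 .244 90
```

```text
pos [ 0.4082 -0.2241  0.2335] t 11.5 q [ 0.05  0.42  0.39  2.2  -0.29  0.56  2.23] w 0.0653 F [0.7 2.5 5.9] g 30.0
turn tool deg [ 0.02  0.05 -0.11] then shift cm [-13.48  31.96  -1.05]
```

Emit:
move_arm --plan '[[[0, 0, -1], [0, 0, 0], 0.2], [[0, 0, -3], [0, 0, 0], 0.2], [[0, 0, -3], [0, 0, 0], 0.2], [[0, 0, -3], [0, 0, 0], 0.2], [[-0.8, 2, 0], [0, 0, 0], 0.2], [[-1.7, 4, 0], [0, 0, 0], 0.2], [[-1.7, 4, 0], [0, 0, 0], 0.2], [[-1.7, 4, 0], [0, 0, 0], 0.2], [[-1.7, 4, 0], [0, 0, 0], 0.2], [[-1.7, 4, 0], [0, 0, 0], 0.2], [[-1.7, 4, 0], [0, 0, 0], 0.2], [[-1.7, 4, 0], [0, 0, 0], 0.2], [[-1, 2, 0], [0, 0, 0], 0.2], [[0, 0, 0], [0, 0, 0], 0.2], [[0, 0, 0], [0, 0, 0], 0.2]]'

```text
clock: 13.38
eef_pos: [0.5451, 0.0935, 0.3329]
ee_rot: [-0.007, -3.141, 0.002]
ft_force: [-0.6, -0.6, -2.6]
width: 0.0654
gripper_force: 30.0
```

```bash
python3 go.py .545 .0955 .2405 90
```

```text
pos [0.5451 0.0935 0.3329] t 13.38 q [-0.55  0.37  0.33  1.94 -0.16  0.86  1.43] w 0.0654 F [-0.6 -0.6 -2.6] g 30.0
turn tool deg [-0.08 -0.06 -0.25] then shift cm [0.01 0.2  9.24]
```

Emit:
move_arm --plan '[[[0, 0.2, 2], [0, 0, 0], 0.2], [[0, 0, 2.5], [0, 0, 0], 0.2], [[0, 0, 2.5], [0, 0, 0], 0.2], [[0, 0, 1.5], [0, 0, 0], 0.2], [[0, 0, 0.6], [0, 0, 0], 0.2], [[0, 0, 0.2], [0, 0, 0], 0.2], [[0, 0, 0.05], [0, 0, 0], 0.2], [[0, 0, 0], [0, 0, 0], 0.2]]'

```text
clock: 14.38
eef_pos: [0.5458, 0.0974, 0.2401]
ee_rot: [0.004, 3.141, 0.001]
ft_force: [-0.2, 0.7, -4.5]
width: 0.0657
gripper_force: 30.0
```

Emit:
move_arm --plan '[[[0, 0, 0.08], [0, 0, 0], 0.2], [[0, 0, 0], [0, 0, 0], 0.2], [[0, 0, 0], [0, 0, 0], 1], [[0, 0, 0], [0, 0, 0], 1], [[0, 0, 0], [0, 0, 0], 1], [[0, 0, -2], [0, 0, 0], 1], [[0, 0, -4], [0, 0, 0], 1], [[0, 0, -4], [0, 0, 0], 1], [[0.2, -4.5, 0], [0, 0, 0], 1], [[0.2, -4.8, 0], [0, 0, 0], 1], [[0.2, -4.8, 0], [0, 0, 0], 1], [[0.2, -4.8, 0], [0, 0, 0], 1], [[0, 0, 0], [0, 0, 0], 1], [[0, 0, 0], [0, 0, 0], 1]]'

```text
clock: 16.12
eef_pos: [0.5372, -0.091, 0.3386]
ee_rot: [-0.003, -3.141, -0.001]
ft_force: [-0.2, 0.2, -0.9]
width: 0.0876
gripper_force: 0.0
```

```bash
python3 - <<'E'
from meas import *
from go import go
go([.535,-.093,.163+.042],90)
p,d=snap('side','side3')
cv2.imwrite('pics/m3.png',cv2.resize(p[150:330,180:340,::-1],None,fx=3,fy=3))
E
```

```text
pos [ 0.5372 -0.091   0.3386] t 16.12 q [-0.26  0.36  0.39  1.95 -0.18  0.86  1.79] w 0.0876 F [-0.2  0.2 -0.9] g 0.0
turn tool deg [ 0.03 -0.02 -0.12] then shift cm [ 0.22 -0.2  13.36]
```

View pics/m3.png

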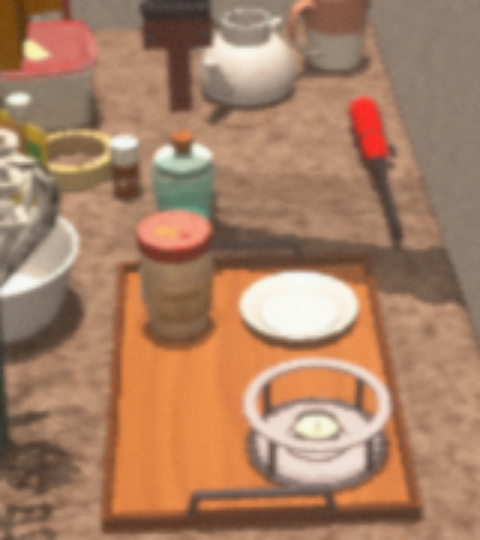

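The jar stands on the tray behind the saucer, at crop (177,275). Now the cup.

Emit:
move_arm --plan '[[[0.2, -0.2, 3], [0, 0, 0], 1], [[0, 0, 3.5], [0, 0, 0], 1], [[0, 0, 3.5], [0, 0, 0], 1], [[0, 0, 2.5], [0, 0, 0], 1], [[0, 0, 0.85], [0, 0, 0], 1], [[0, 0, 0], [0, 0, 0], 1], [[0, 0, 0], [0, 0, 0], 0.1], [[0, 0, 0], [0, 0, 0], 0.1], [[0, 0, 0], [0, 0, 0], 0.1], [[0, 0, 0], [0, 0, 0], 0.1], [[0, 0, 0], [0, 0, 0], 0.1]]' --force 20

```text
clock: 17.55
eef_pos: [0.5356, -0.0934, 0.2059]
ee_rot: [0.003, 3.14, 0.001]
ft_force: [-0.6, 3.4, 6.7]
width: 0.0652
gripper_force: 20.0
```

```bash
python3 go.py .4335 .0975 .217 90
```

```text
pos [ 0.5356 -0.0934  0.2059] t 17.55 q [-0.18  0.56  0.31  2.03 -0.29  0.59  1.89] w 0.0652 F [-0.6  3.4  6.7] g 20.0
turn tool deg [ 0.02  0.08 -0.12] then shift cm [10.21 19.09 -1.11]
```

Emit:
move_arm --plan '[[[0, 0, -1], [0, 0, 0], 0.1], [[0, 0, -3], [0, 0, 0], 0.1], [[0, 0, -3.5], [0, 0, 0], 0.1], [[0, 0, -3.5], [0, 0, 0], 0.1], [[1.0, 1.5, 0], [0, 0, 0], 0.1], [[1.7, 3.2, 0], [0, 0, 0], 0.1], [[1.7, 3.2, 0], [0, 0, 0], 0.1], [[1.7, 3.2, 0], [0, 0, 0], 0.1], [[1.7, 3.2, 0], [0, 0, 0], 0.1], [[1.7, 3.2, 0], [0, 0, 0], 0.1], [[0.7, 1.6, 0], [0, 0, 0], 0.1], [[0, 0, 0], [0, 0, 0], 0.1], [[0, 0, 0], [0, 0, 0], 0.1]]'

```text
clock: 19.18
eef_pos: [0.4333, 0.097, 0.3148]
ee_rot: [-0.004, -3.141, 0.001]
ft_force: [0.3, -0.2, -1.1]
width: 0.0648
gripper_force: 20.0
```

```bash
python3 go.py .4335 .0975 .217 90
```

```text
pos [0.4333 0.097  0.3148] t 19.18 q [-0.65  0.22  0.33  2.19 -0.11  0.74  1.32] w 0.0648 F [ 0.3 -0.2 -1.1] g 20.0
turn tool deg [-0.04 -0.05 -0.16] then shift cm [-0.02  0.05  9.78]
```

Emit:
move_arm --plan '[[[0, 0, 2], [0, 0, 0], 0.1], [[0, 0, 2.5], [0, 0, 0], 0.1], [[0, 0, 2.5], [0, 0, 0], 0.1], [[0, 0, 1.7], [0, 0, 0], 0.1], [[0, 0, 0.7], [0, 0, 0], 0.1], [[0, 0, 0.3], [0, 0, 0], 0.1], [[0, 0, 0.1], [0, 0, 0], 0.1], [[0, 0, 0], [0, 0, 0], 0.1]]'

```text
clock: 20.18
eef_pos: [0.4338, 0.0976, 0.2176]
ee_rot: [0.004, 3.141, 0.001]
ft_force: [-0.8, 0.1, -1.2]
width: 0.065
gripper_force: 20.0
```

Emit:
move_arm --plan '[[[0, 0, 0.08], [0, 0, 0], 0.1], [[0, 0, 0], [0, 0, 0], 0.1], [[0, 0, 0], [0, 0, 0], 0.7], [[0, 0, 0], [0, 0, 0], 0.7], [[0, 0, 0], [0, 0, 0], 0.9], [[0, 0, -2], [0, 0, 0], 1], [[0, 0, -4], [0, 0, 0], 1], [[0, 0, -5], [0, 0, 0], 1], [[0, 0, -4], [0, 0, 0], 1], [[-0.2, -5, 0], [0, 0, 8], 1], [[-0.2, -5, 0], [0, 0, 0], 1], [[-0.2, -5, 0], [0, 0, 0], 1], [[-0.2, -5, 0], [0, 0, 0], 1], [[0, 0, 0], [0, 0, 0], 1]]'

```text
clock: 21.92
eef_pos: [0.4192, -0.105, 0.3665]
ee_rot: [0.233, 3.133, -0.001]
ft_force: [0.3, 0.3, 0.2]
width: 0.0878
gripper_force: 0.0
```

```bash
python3 - <<'E'
from meas import *
from go import go
go([.452,-.405,.36],-30)
p,d=snap('side','side4');q,d=snap('top','top4')
cv2.imwrite('pics/m4.png',np.hstack([cv2.resize(p[150:330,180:340,::-1],(480,540)),cv2.resize(q[130:240,105:165,::-1],(300,540))]))
E
```

```text
pos [ 0.4192 -0.105   0.3665] t 21.93 q [-0.41  0.12  0.56  2.18 -0.08  0.86  1.62] w 0.0878 F [0.3 0.3 0.2] g 0.0
turn tool deg [-2.0000e-02  4.0000e-02  1.1148e+02] then shift cm [-24.34  17.84   0.65]
```

View pics/m4.png

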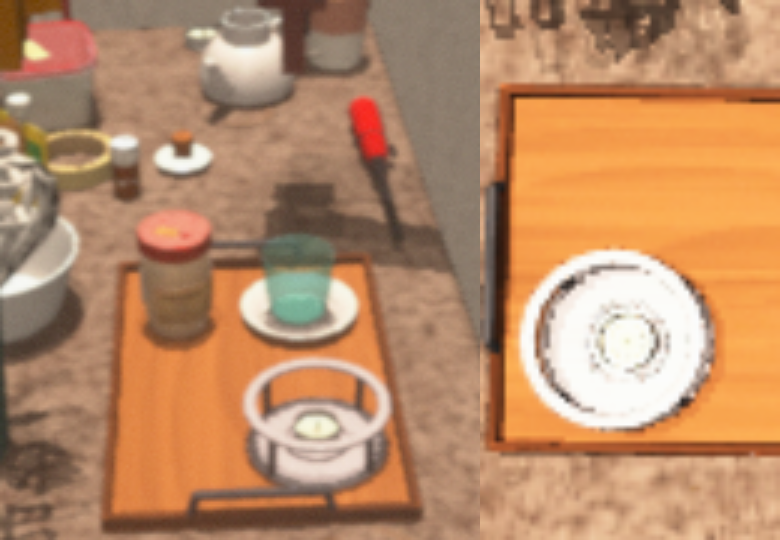

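The cup stands centred in the saucer at crop (298,280). Now I'll turn the gripper for the teapot neck and move over it.

Emit:
move_arm --plan '[[[0, 0, 0], [0, 0, 10.1], 1], [[0, 0, 0], [0, 0, 10.1], 1], [[0, 0, 0], [0, 0, 10.1], 1], [[0, 0, 0], [0, 0, 10.1], 1], [[0, 0, 0], [0, 0, 10.1], 1], [[0, 0, 0], [0, 0, 10.1], 1], [[0, 0, 0], [0, 0, 10.1], 1], [[0, 0, 0], [0, 0, 10.1], 1], [[0, 0, 0], [0, 0, 10.1], 1], [[0, 0, 0], [0, 0, 10.1], 1], [[0, 0, 0], [0, 0, 10.1], 1], [[-3.5, 2.55, 0.1], [0, 0, 0], 1], [[-3.5, 2.55, 0.1], [0, 0, 0], 1], [[-3.5, 2.55, 0.1], [0, 0, 0], 1], [[-3.5, 2.55, 0.1], [0, 0, 0], 1], [[-3.5, 2.55, 0.1], [0, 0, 0], 1], [[-3.5, 2.55, 0.1], [0, 0, 0], 1], [[-3.5, 2.55, 0.1], [0, 0, 0], 1], [[0, 0, 0], [0, 0, 0], 1], [[0, 0, 0], [0, 0, 0], 1]]'

```text
clock: 24.52
eef_pos: [0.4572, -0.401, 0.3587]
ee_rot: [-2.707, -1.591, -0.0]
ft_force: [0.3, -0.3, -0.3]
width: 0.0876
gripper_force: 0.0
```

```bash
python3 go.py .4515 -.405 .256 -30
```

```text
pos [ 0.4572 -0.401   0.3587] t 24.52 q [ 0.06  0.51  0.76  1.8  -0.42  1.    0.49] w 0.0876 F [ 0.3 -0.3 -0.3] g 0.0
turn tool deg [-0.09 -0.06  0.88] then shift cm [-0.63 -0.3  10.27]
```

Emit:
move_arm --plan '[[[-0.6, -0.3, 1], [0, 0, 0.9], 1], [[0, 0, 2.5], [0, 0, 0], 1], [[0, 0, 3], [0, 0, 0], 1], [[0, 0, 2.5], [0, 0, 0], 1], [[0, 0, 1.2], [0, 0, 0], 1], [[0, 0, 0], [0, 0, 0], 1], [[0, 0, 0], [0, 0, 0], 1]]'

```text
clock: 25.4
eef_pos: [0.451, -0.4066, 0.2583]
ee_rot: [2.721, 1.567, 0.001]
ft_force: [0.2, -0.2, -0.5]
width: 0.0879
gripper_force: 0.0
```

```bash
python3 go.py .4515 -.405 .256 -30
```

```text
pos [ 0.451  -0.4066  0.2583] t 25.4 q [ 0.15  0.63  0.67  1.87 -0.53  0.82  0.57] w 0.0879 F [ 0.2 -0.2 -0.5] g 0.0
turn tool deg [ 0.08  0.01 -0.13] then shift cm [ 0.16 -0.04  0.23]
```

Emit:
move_arm --plan '[[[0.1, 0, 0.2], [0, 0, 0], 1], [[0, 0, 0], [0, 0, 0], 0], [[0, 0, 0], [0, 0, 0], 0], [[0, 0, 0], [0, 0, 0], 0], [[0, 0, 0], [0, 0, 0], 0], [[0, 0, 0], [0, 0, 0], 0], [[0, 0, -1], [0, 0, 0], 0], [[0, 0, -2], [0, 0, 0], 0], [[0, 0, -3], [0, 0, 0], 0], [[0, 0, -4], [0, 0, 0], 0], [[0, 0, -4], [0, 0, 0], 0], [[0, 0, 0], [0, 0, 0], 0], [[0, 0, 0], [0, 0, 0], 0]]' --force 40

```text
clock: 27.02
eef_pos: [0.4507, -0.4049, 0.3944]
ee_rot: [-2.72, -1.567, 0.001]
ft_force: [0.3, 0.7, -4.6]
width: 0.0599
gripper_force: 39.9
```

```bash
python3 - <<'E'
from meas import *
from go import go
go([.435,.281,.40],-30)
p,d=snap('side','side5')
cv2.imwrite('pics/m5.png',cv2.resize(p[90:330,180:340,::-1],(400,600)))
E
```

```text
pos [ 0.4507 -0.4049  0.3944] t 27.02 q [ 0.04  0.47  0.8   1.78 -0.38  1.06  0.46] w 0.0599 F [ 0.3  0.7 -4.6] g 39.9
turn tool deg [-0.13 -0.05 -0.13] then shift cm [ 58.61 -35.66  -0.56]
```

View pics/m5.png

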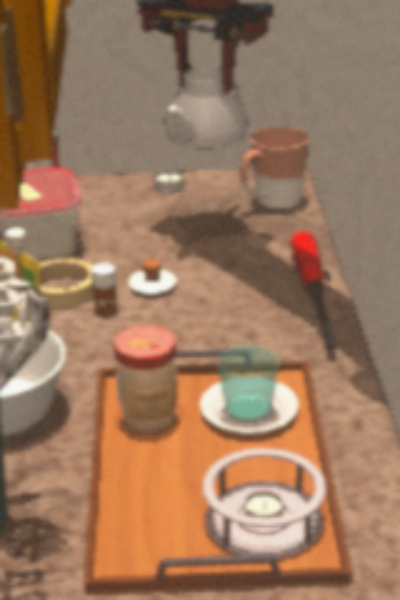

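The teapot hangs level in the gripper, above crop (205,120). Carrying it over to the warmer.

Emit:
move_arm --plan '[[[2, -1.22, -0.5], [0, 0, 0], 0], [[2, -1.22, 0], [0, 0, 0], 0], [[3.8, -2.31, 0], [0, 0, 0], 0], [[3.8, -2.31, 0], [0, 0, 0], 0], [[3.8, -2.31, 0], [0, 0, 0], 0], [[3.8, -2.31, 0], [0, 0, 0], 0], [[3.8, -2.31, 0], [0, 0, 0], 0], [[3.8, -2.31, 0], [0, 0, 0], 0], [[3.8, -2.31, 0], [0, 0, 0], 0], [[3.8, -2.31, 0], [0, 0, 0], 0], [[3.8, -2.31, 0], [0, 0, 0], 0], [[3.8, -2.31, 0], [0, 0, 0], 0], [[3.8, -2.31, 0], [0, 0, 0], 0], [[3.8, -2.31, 0], [0, 0, 0], 0], [[3.8, -2.31, 0], [0, 0, 0], 0], [[3.8, -2.31, 0], [0, 0, 0], 0], [[1.4, -0.86, 0], [0, 0, 0], 0], [[0, 0, 0], [0, 0, 0], 0], [[0, 0, 0], [0, 0, 0], 0]]'

```text
clock: 29.45
eef_pos: [0.4373, 0.2783, 0.3998]
ee_rot: [2.723, 1.564, -0.003]
ft_force: [0.6, -0.6, -5.5]
width: 0.0597
gripper_force: 39.9
```

```bash
python3 go.py .435 .281 .3013 -30
```

```text
pos [0.4373 0.2783 0.3998] t 29.45 q [-1.17  0.24  0.57  1.96 -0.16  0.98 -1.05] w 0.0597 F [ 0.6 -0.6 -5.5] g 39.9
turn tool deg [-0.01  0.12 -0.26] then shift cm [ 0.12 -0.34  9.85]
```

Emit:
move_arm --plan '[[[0.1, -0.3, 2], [0, 0, -0.2], 0], [[0, 0, 2.5], [0, 0, 0], 0], [[0, 0, 2], [0, 0, 0], 0], [[0, 0, 1.5], [0, 0, 0], 0], [[0, 0, 0.8], [0, 0, 0], 0], [[0, 0, 0], [0, 0, 0], 0], [[0, 0, 0], [0, 0, 0], 0]]'

```text
clock: 30.32
eef_pos: [0.4354, 0.2826, 0.3131]
ee_rot: [-2.72, -1.572, -0.002]
ft_force: [1.2, 0.5, -4.1]
width: 0.0604
gripper_force: 39.9
```

```bash
python3 - <<'E'
from meas import *
from go import go
go([.435,.2805,.3013],-30)
p,d=snap('side','side6');q,d=snap('top','top6')
cv2.imwrite('pics/m6.png',np.hstack([cv2.resize(p[230:330,230:330,::-1],(500,500)),cv2.resize(q[170:230,105:141,::-1],(300,500))]))
E
```

```text
pos [0.4354 0.2826 0.3131] t 30.32 q [-1.12  0.37  0.52  2.04 -0.25  0.79 -0.97] w 0.0604 F [ 1.2  0.5 -4.1] g 39.9
turn tool deg [ 0.02 -0.06  0.06] then shift cm [-0.2   0.07  1.18]
```

View pics/m6.png

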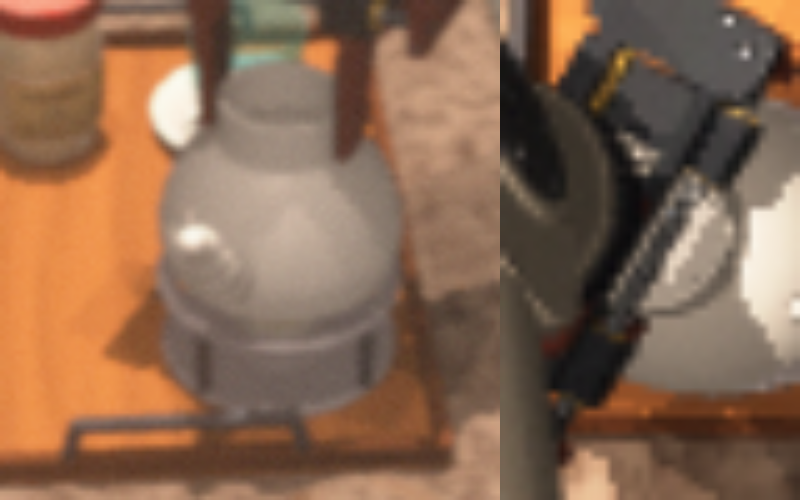

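The teapot is centred over the ring (pot spans columns 160–402, ring about 162–400 in the left crop). Lowering it.

Emit:
move_arm --plan '[[[-0.1, 0, 0.4], [0, 0, 0], 0], [[0, 0, 0.3], [0, 0, 0], 0], [[0, 0, 0.2], [0, 0, 0], 0], [[0, 0, 0.15], [0, 0, 0], 0], [[0, 0, 0], [0, 0, 0], 0], [[0, 0, 0], [0, 0, 0], 0]]'

```text
clock: 31.18
eef_pos: [0.4346, 0.2817, 0.302]
ee_rot: [-2.72, -1.572, -0.0]
ft_force: [-0.7, 0.2, -4.8]
width: 0.0598
gripper_force: 39.9
```

Emit:
move_arm --plan '[[[0, 0, 0.1], [0, 0, 0], 0], [[0, 0, 0.08], [0, 0, 0], 0], [[0, 0, 0], [0, 0, 0], 0], [[0, 0, 0], [0, 0, 0], 0]]'

```text
clock: 31.68
eef_pos: [0.4348, 0.2815, 0.3009]
ee_rot: [-2.72, -1.572, -0.0]
ft_force: [-2.3, -1.6, 5.5]
width: 0.0598
gripper_force: 40.1
```

Emit:
move_arm --plan '[[[0, 0, 0], [0, 0, 0], 1], [[0, 0, 0], [0, 0, 0], 1], [[0, 0, 0], [0, 0, 0], 1], [[0, 0, -2], [0, 0, 0], 1], [[0, 0, -4], [0, 0, 0], 1], [[0, 0, -4], [0, 0, 0], 0.2], [[-3.5, 3.07, 0], [0, 0, 0], 0.2], [[-3.5, 3.07, 0], [0, 0, 0], 0.2], [[-3.5, 3.07, 0], [0, 0, 0], 0.2], [[-3.5, 3.07, 0], [0, 0, 0], 0.2], [[-3.5, 3.07, 0], [0, 0, 0], 0.2], [[-3.5, 3.07, 0], [0, 0, 0], 0.2], [[-3.5, 3.07, 0.5], [0, 0, 0], 0.2], [[-3.5, 3.07, 2], [0, 0, 0], 0.2], [[-3.5, 3.07, 3], [0, 0, 0], 0.2], [[-3.5, 3.07, 3], [0, 0, 0], 0.2], [[-3.5, 3.07, 3], [0, 0, 0], 0.2], [[0, 0, 0], [0, 0, 0], 0.2], [[0, 0, 0], [0, 0, 0], 0.2]]'

```text
clock: 34.05
eef_pos: [0.5353, -0.2202, 0.2851]
ee_rot: [-2.719, -1.572, 0.0]
ft_force: [0.2, 0.4, 0.3]
width: 0.0527
gripper_force: 0.0
```

```bash
python3 - <<'E'
from meas import *
from go import go
go([.535,-.22,.207],-30)
p,d=snap('side','side7');q,d=snap('top','top7')
cv2.imwrite('pics/m7.png',np.hstack([cv2.resize(p[150:330,180:340,::-1],(480,540)),cv2.resize(q[140:230,105:155,::-1],(300,540))]))
hsv=cv2.cvtColor(q,cv2.COLOR_RGB2HSV);Z=cloud('top',d)[...,2]
m=(Z>.125)&(Z<.16)&win('top',q,105,160,170,220)
pts,s=blob('top',m);print('neck',circ('top',pts,.141),s)
m=(Z<.08)&win('top',q,int(s[0]),int(s[0]+s[2]),int(s[1]),int(s[1]+s[3]))
pts,s=blob('top',m);print('neckhole',circ('top',pts,.141),s)
E
```

```text
pos [ 0.5353 -0.2202  0.2851] t 34.05 q [-0.21  0.54  0.66  1.93 -0.45  0.82  0.17] w 0.0527 F [0.2 0.4 0.3] g 0.0
turn tool deg [-0.03 -0.01  0.06] then shift cm [ 0.   -0.03  7.81]
neck (array([0.4327, 0.2785]), np.float64(61.2)) [115 188  21  20 123]
neckhole (array([0.4324, 0.2777]), np.float64(46.8)) [118 190  15  16 192]
```

View pics/m7.png

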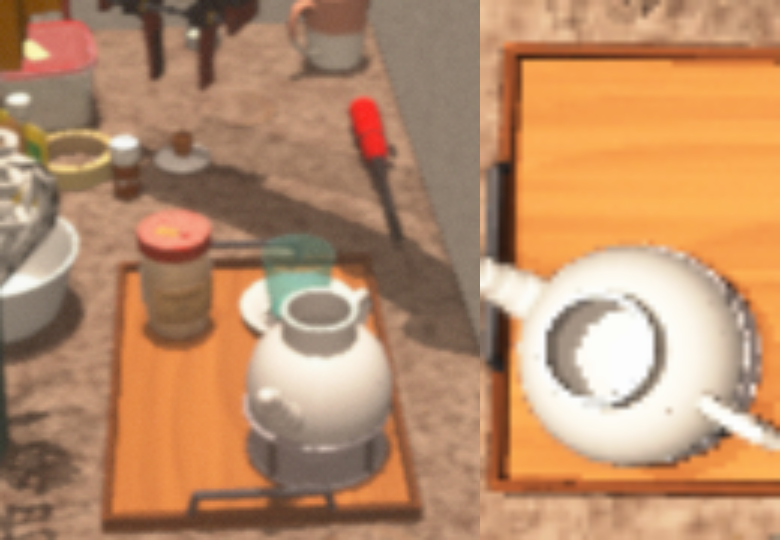

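The teapot sits level on the ring; its neck in the top view is within 1 mm of the ring centre. Grasping the lid.

Emit:
move_arm --plan '[[[0, 0, 2.5], [0, 0, 0], 0.2], [[0, 0, 2.5], [0, 0, 0], 0.2], [[0, 0, 1.8], [0, 0, 0], 0.2], [[0, 0, 0.9], [0, 0, 0], 0.2], [[0, 0, 0], [0, 0, 0], 0.2], [[0, 0, 0], [0, 0, 0], -0.8], [[0, 0, 0], [0, 0, 0], -0.8], [[0, 0, 0], [0, 0, 0], -0.8], [[0, 0, 0], [0, 0, 0], -0.8], [[0, 0, 0], [0, 0, 0], -0.8]]' --force 15

```text
clock: 35.4
eef_pos: [0.5354, -0.2206, 0.2085]
ee_rot: [2.719, 1.572, 0.001]
ft_force: [-0.5, 0.6, 3.8]
width: 0.023
gripper_force: 15.0
```

```bash
python3 go.py .4345 .281 .40 -30
```

```text
pos [ 0.5354 -0.2206  0.2085] t 35.4 q [-0.14  0.65  0.56  1.96 -0.54  0.68  0.24] w 0.023 F [-0.5  0.6  3.8] g 15.0
turn tool deg [ 0.04 -0.01  0.07] then shift cm [ 38.4  -33.82 -19.15]
```

Emit:
move_arm --plan '[[[0, 0, -1], [0, 0, 0], -0.8], [[0, 0, -3], [0, 0, 0], -0.8], [[0, 0, -5], [0, 0, 0], -0.8], [[0, 0, -5], [0, 0, 0], -0.8], [[1.5, -1.3, -5], [0, 0, 0], -0.8], [[3.5, -3.08, 0], [0, 0, 0], -0.8], [[3.5, -3.08, 0], [0, 0, 0], -0.8], [[3.5, -3.08, 0], [0, 0, 0], -0.8], [[3.5, -3.08, 0], [0, 0, 0], -0.8], [[3.5, -3.08, 0], [0, 0, 0], -0.8], [[3.5, -3.08, 0], [0, 0, 0], -0.8], [[3.5, -3.08, 0], [0, 0, 0], -0.8], [[3.5, -3.08, 0], [0, 0, 0], -0.8], [[3.5, -3.08, 0], [0, 0, 0], -0.8], [[3.5, -3.08, 0], [0, 0, 0], -0.8], [[1.9, -1.7, 0], [0, 0, 0], -0.8], [[0, 0, 0], [0, 0, 0], -0.8], [[0, 0, 0], [0, 0, 0], -0.8]]'

```text
clock: 37.65
eef_pos: [0.4341, 0.2796, 0.3982]
ee_rot: [2.72, 1.57, -0.001]
ft_force: [0.4, 0.1, 0.2]
width: 0.0232
gripper_force: 15.0
```

```bash
python3 go.py .4345 .281 .3455 -30
```

```text
pos [0.4341 0.2796 0.3982] t 37.65 q [-1.21  0.25  0.61  1.97 -0.17  0.98 -1.04] w 0.0232 F [0.4 0.1 0.2] g 15.0
turn tool deg [ 0.01  0.04 -0.01] then shift cm [ 0.15 -0.03  5.27]
```

Emit:
move_arm --plan '[[[0.1, 0, 2], [0, 0, 0], -0.8], [[0, 0, 1.8], [0, 0, 0], -0.8], [[0, 0, 0.7], [0, 0, 0], -0.8], [[0, 0, 0], [0, 0, 0], -0.8], [[0, 0, 0], [0, 0, 0], -0.8]]'

```text
clock: 38.28
eef_pos: [0.4348, 0.2815, 0.3538]
ee_rot: [-2.72, -1.571, -0.002]
ft_force: [0.7, -0.7, -1.0]
width: 0.0236
gripper_force: 15.0
```

```bash
python3 - <<'E'
from meas import *
from go import go
go([.4345,.281,.3425],-30)
p,d=snap('side','side8');q,d=snap('top','top8')
cv2.imwrite('pics/m8.png',np.hstack([cv2.resize(p[220:310,245:325,::-1],(480,540)),cv2.resize(q[165:225,105:145,::-1],(300,450))[:540].copy() if 0 else cv2.resize(q[165:225,105:138,::-1],(300,540))]))
E
```

```text
pos [0.4348 0.2815 0.3538] t 38.27 q [-1.18  0.31  0.59  2.01 -0.22  0.88 -0.99] w 0.0236 F [ 0.7 -0.7 -1. ] g 15.0
turn tool deg [ 0.02 -0.06  0.03] then shift cm [-0.06  0.    1.13]
```

View pics/m8.png

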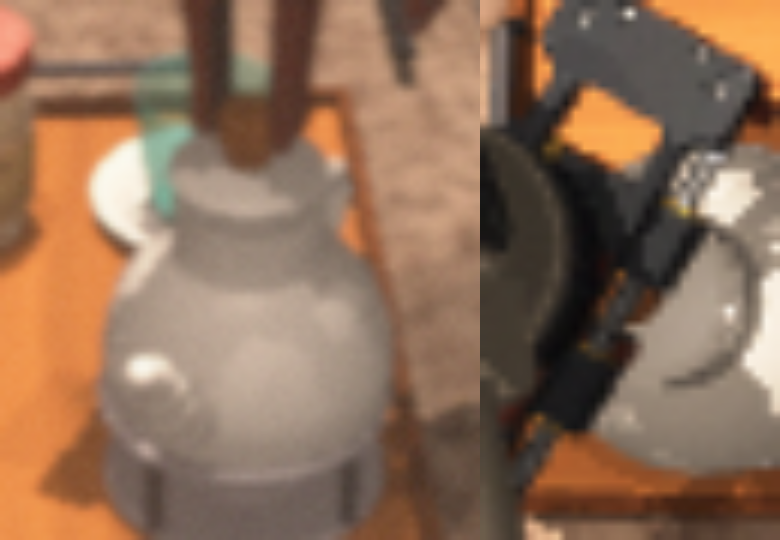

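The lid hangs just above the neck. The disc centre is at column 249 and the neck centre at 256, so I'll nudge it about 2 mm and lower.

Emit:
move_arm --plan '[[[-0.1, -0.15, 0.3], [0, 0, 0], -0.8], [[0, 0, 0.3], [0, 0, 0], -0.8], [[0, 0, 0.3], [0, 0, 0], -0.8], [[0, 0, 0.15], [0, 0, 0], -0.8], [[0, 0, 0], [0, 0, 0], -0.8], [[0, 0, 0], [0, 0, 0], -0.8]]'

```text
clock: 39.12
eef_pos: [0.4326, 0.2817, 0.3426]
ee_rot: [2.72, 1.572, 0.0]
ft_force: [0.8, 0.4, -1.4]
width: 0.0233
gripper_force: 15.0
```

Emit:
move_arm --plan '[[[0, 0, 0.1], [0, 0, 0], -0.8], [[0, 0, 0.05], [0, 0, 0], -0.8], [[0, 0, 0], [0, 0, 0], -0.8], [[0, 0, 0], [0, 0, 0], -0.8]]'

```text
clock: 39.62
eef_pos: [0.4328, 0.2816, 0.3423]
ee_rot: [-2.719, -1.572, -0.0]
ft_force: [-4.3, -2.2, 12.3]
width: 0.0236
gripper_force: 15.1
```

Emit:
move_arm --plan '[[[0, 0, -0.1], [0, 0, 0], -0.8], [[0, 0, 0], [0, 0, 0], 0.2], [[0, 0, 0], [0, 0, 0], 0.2], [[0, 0, 0], [0, 0, 0], 0.2], [[0, 0, -1], [0, 0, 0], 0.2], [[0, 0, -3], [0, 0, 0], 0.2], [[0, 0, -4], [0, 0, 0], 0.2], [[-3.5, 3, 0], [0, 0, 0], 0.2], [[-3.5, 3, 0], [0, 0, 0], 0.2], [[-3.5, 3, 0], [0, 0, 0], 0.2], [[-3.5, 3, 0], [0, 0, 0], 0.2], [[-3.5, 3, 0], [0, 0, 0], 0.2], [[-3.5, 3, 0], [0, 0, 0], 0.2], [[-3.5, 3, 0], [0, 0, 0], 0.2], [[-3.5, 3, 0], [0, 0, 0], 0.2], [[-3.5, 3, 0], [0, 0, 0], 0.2], [[0, 0, 0], [0, 0, 0], 0.2], [[0, 0, 0], [0, 0, 0], 0.2]]'

```text
clock: 41.88
eef_pos: [0.5094, -0.1256, 0.4223]
ee_rot: [-2.719, -1.572, -0.0]
ft_force: [-0.3, -0.1, 0.8]
width: 0.0527
gripper_force: 0.0
```

```bash
python3 - <<'E'
from meas import *
p,d=snap('side','side9');q,d=snap('top','top9')
cv2.imwrite('pics/m9.png',np.hstack([cv2.resize(p[210:330,210:330,::-1],(500,500)),cv2.resize(q[140:230,100:155,::-1],(300,500))]))
hsv=cv2.cvtColor(q,cv2.COLOR_RGB2HSV);H,S,V=[hsv[...,i].astype(int) for i in range(3)];Z=cloud('top',d)[...,2]
def f(n,m,w,z):
    pts,s=blob('top',m&win('top',q,*w));print(n,circ('top',pts,z),s)
f('disc',(Z>.13)&(Z<.2),(105,160,170,220),.144)
f('knob',(S>110)&(H<20)&(Z>.145)&(Z<.2),(115,140,183,207),.172)
f('jar',(Z>.09)&(Z<.13),(165,220,140,185),.110)
f('cup',(Z>.03)&(Z<.1),(170,212,180,220),.075)
E
```

```text
disc (array([0.4315, 0.2806]), np.float64(64.1)) [113 188  22  21 355]
knob (array([0.4304, 0.2804]), np.float64(23.5)) [117 194   9   8  51]
jar (array([0.5447, 0.0968]), np.float64(67.3)) [175 152  22  21 368]
cup (array([0.4333, 0.0975]), np.float64(66.9)) [177 188  21  21 147]
```

View pics/m9.png

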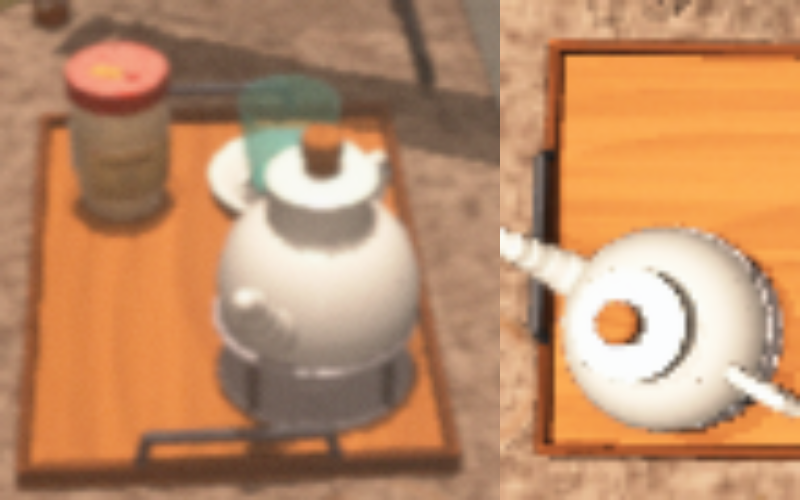

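The final check shows the lid level on the teapot, with its disc within 3 mm of the neck axis. The cup is centred in the saucer, the jar stands about 112 mm behind it, and the arm is clear.

```bash
python3 -c "
from cell import arm
print(arm.sign_off())"
```

```text
the job is handed in; nothing more can be done
None
```

I laid the tea tray and handed the job in at about 42 s of the 144 s; the sign-off gave no verdict, but the last camera check showed the tealight, teapot, lid, cup and jar all in place, upright and released.

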